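# Crimp a vial in the lever press

## Robot

A 6-joint arm with a two-finger parallel gripper is mounted at the origin on the work surface. World frame = base frame: x ahead of the robot, y to its left, z up, the work surface at z = 0. Lengths are in m, angles in rad, forces in N, time in s.
With the tool pointing down it reaches from about 0.275 to 0.825 m from the base axis. Payload 4.9 kg.
Tool frame: the origin (TCP) lies at the very end of the fingers, on their centre line; the grasp point (between the pads) lies 19 mm behind it; z points along the fingers, y is the direction in which the jaws open and shut (so a half turn about z gives the same grasp; the last joint's range is limited). The gripper opens to 85 mm and grips with 20 to 120 N. Pads are 22 mm wide; open, the fingers measure 114 mm over their backs; the gripper's body (76 mm by 85 mm) begins 54 mm behind the grasp point. The pads swing forward as they close: fully open they stand 13 mm farther back than shut.
Start: joints at [-1.298, 0.326, -0.193, 1.052, 0, 1.437], TCP at [0.218, -0.505, 0.231] pointing down, gripper open.
Joint ranges: [-2.65, 2.65], [-0.97, 1.79], [-1.3, 1.35], [-1.93, 2.1], [-1.47, 1.37], [-3.14, 3.14]. Speed limits (rad/s): [2.57, 2.57, 3.14, 3.14, 3.14, 3.14].

## Interface

Orientations are given as a 3x3 rotation matrix whose columns are the frame's x, y, z axes.
In Python, from plant import env gives the robot as it stands.
- The arm moves only by the tool servo_tool, never from a script. Its argument "targets" is one flat list of numbers, 5 for each row, row after row: the finger opening in m, from 0 to 0.0854, then the shift along the tool's x, y, z in m, then the turn about the tool's z in degrees. In form: [fingers, x, y, z, yaw, fingers, x, y, z, yaw, ...]. A call has 1 to 20 rows; each row shifts and turns the commanded pose from where the row before left it, along the tool's axes as they then stand; what a row does not reach is not made up. A row lasts 1/10 s, in which the tool goes at most 50 mm and 8.59 degrees, less where a joint would pass 70% of its speed; a pose out of reach is approached as far as the arm can. A call with a gripper value outside its range is refused whole. The fingers move at their own pace and stop on an object; "newtons" is the grip in N (left out, the last holds). Time passes only in rows, so rows that do not move let the fingers close. It gives the time, the measured TCP pose, the force and the opening at its end, in the units of the state.
- env.get_state(): the state, without advancing time (a new reading comes with each control period).
- env.snapshot(name): name is "side" or "top"; returns a dict with "color" (480x640x3 uint8, red, green, blue), "z_map" (480x640 float32, m along the optical axis (not along the pixel's ray), 0 where there is no reading), "camera_matrix" (3x3 intrinsics, pixels), "distortion" ([k1, k2, p1, p2, k3] as OpenCV has them; the pictures are not rectified), "rvec" (rotation vector, rad) and "tvec" (3), from world to camera coordinates, as OpenCV has them. Camera axes: x right, y down, z forward; pixel columns grow to the right and rows downward; lengths in m; the calibration is good to about 2 mm. A picture is of the moment at which its call begins.
- env.finish_job(): hands the job in, once; it reports no verdict.
The state is a dict: "t": time; "q": joint angles; "qvel": joint speeds; "joint_efforts": joint torques, N m; "tool_pos": TCP position; "tcp_rot": TCP orientation; "force": force on the tool from outside, world axes, zero at the start; "moment": the same for the moment, N m; "finger_gap": opening from 0.0 (shut) to 1.0 (fully open).
Only numpy, scipy, OpenCV 4.12 (cv2) and the standard library are available. Lean on these libraries where they do the work, as an engineer would, in place of code of your own. Each camera call takes 0.05 s, during which the arm holds its last target.

## Task

Cap the amber vial in the bench crimping press: stand it upright in the nest of the drawn-out slide, let go of it, and push the slide fully home under the ram. Only then flip the thumb lever of the safety catch on top of the head right over to its other stop, pull the hand lever that it was blocking all the way towards you to its stop, and finish while still holding the lever there with the gripper, so that the press stays closed on the vial. Do not drop the vial or tip it over, and leave the other things on the bench standing where they are.

Things in the scene. Friction and masses are not known exactly. Their poses are not given: they have to be found in the camera images.
- vial: The amber glass crimp vial with aluminium cap, upright on the bench left or right of the press, the only vial there (the dropper bottle is fatter, rubber cap). Body 22.5 mm dia up to 52, neck 16.4 dia at 60, cap 20.4 dia from 66 to 76 (total height 76); about 35 g. Origin: centre of its underside, z up.
- press: Grey bench crimping press, fixed. Origin: ram axis at table height; x from its open front to its column, y left, z up, turned a little. In its frame, mm: bed x -125..100, y +-55, z 0..31; column x 45..95, y +-25; head x -25..95, y +-30, z 152..225, ram out of its top to 245; bell 36 dia under it, edge at z 120. Lever rod at y -65, its grip y -69..-149; catch on the head's top, out to y -81.
- slide (a joint): Steel slide (plate 120 x 50 x 12 mm on the bed) that carries the vial under the ram. Metres drawn out towards the robot (press -x): 0 = fully home against its stop, nest under the ram; 0.105 = fully out; starts 0.085 to 0.100 out. Friction about 1.5 N, stays where it is left.
- nest (a point): Centre of the floor of the round black nest cup on the slide, 36 mm above the table, moves with the slide (press x = -slide, y = 0). Bore 27 mm (about 2 mm of play round the vial), flared rim 39 dia, 51 mm above the table.
- slide_knob (a point): Centre of the black ball knob (20 mm dia, on a 10 dia post) at the front of the slide, 61 mm above the table, 70 mm in front of the nest (press -x). Push it towards the column to send the slide home; at home it is 45 mm in front of the head.
- catch (a joint): Safety catch: cross-shaft on the head's top (along press x, at y -25, z 233 mm) with a bar out to the right (-y) that blocks the lever rod, and a thumb lever at its front end. Rad: 0 = on, thumb lever leaning 40 degrees right, bar level; grows as the thumb lever is flipped to the left; 1.5 = its stop, bar upright. Starts 0 to 0.1. Friction 0.03 N m: stays where left. Rod free above 1.0.
- catch_knob (a point): Centre of the small black ball (18 mm dia) at the end of the catch's thumb lever (8 dia rod), 50 from catch_hinge. At catch 0 at press (-37, -57, 271) mm, upright at (-37, -25, 283), at the stop at (-37, 11, 268): flip it from right to left (press +y), in the press's y-z plane.
- catch_hinge (a point): Point on the catch's shaft axis (along the press's x) at the foot of the thumb lever, press (-37, -25, 233) mm.
- lever (a joint): Hand lever: 12 mm dia rod with a cross grip, hinged along the press's y. Rad: 0 = back, leaning 20 degrees past upright away from the robot; grows as it is pulled towards the robot; 1.22 = stop, 40 degrees above level. A spring returns it: 2 N at the grip at first, about 7 N at the stop. The ram sinks 16 mm per rad; its sprung foot meets the vial at 0.5, about 17 N at the stop.
- lever_grip (a point): Middle of the black round cross grip at the lever's end (22 mm dia, 80 long, lying along the press's y, sticking out to the right of the rod, its middle 42 from the rod's axis), 140 from lever_hinge. At rest at press (63, -107, 317) mm, at the stop at press (-92, -107, 275), on a circle in the press's x-z plane.
- lever_hinge (a point): Point on the lever's hinge axis (along the press's y) abreast of the grip's middle, at press (15, -107, 185) mm.
- press_foot: Sprung brass foot, 23 mm dia, inside the crimping bell; origin: centre of its underside, 120 mm above the table at rest, 8 above the cap of a vial in the nest.
- jar: Bystander, leave alone: closed glass jar with a white screw lid, 62 dia x 85 tall (mm). Origin: centre of its underside.
- beaker: Bystander, leave alone: empty glass beaker, 72 dia x 95 tall (mm). Origin: centre of its underside.
- cylinder: Bystander, leave alone: clear measuring cylinder, 26 dia, 180 tall on a 58 dia foot (mm). Origin: centre of its underside.
- lid: Bystander, leave alone: white jar lid lying upside down, 66 dia x 14 tall (mm). Origin: centre of its underside.
- decapper: Bystander, leave alone: hand decapping pliers with two black handles lying flat, about 160 long x 40 wide x 13 tall (mm). Origin: centre of its underside near its pivot.
- dish: Bystander, leave alone: low white dish of aluminium caps, 68 dia x 18 tall (mm). Origin: centre of its underside.
- dropper: Bystander, leave alone: small amber dropper bottle with a rubber cap, 34 dia x 70 tall (mm). Origin: centre of its underside.

How it is judged:
On the way, in this order (a step that is already met when the one before it is completed fails the run):
1. the vial stands upright in the nest of the slide, let go (horizontal distance between vial and nest below 0.005 m and z of vial in the frame of nest below 0.004 m and angle between vial's own z axis and vertical below 0.12 rad and contact force between the fingers and vial below 0.2 N), for 0.2 s.
2. the slide with the vial is pushed home (value of joint slide below 0.004 m and horizontal distance between vial and nest below 0.005 m and z of vial in the frame of nest below 0.004 m and angle between vial's own z axis and vertical below 0.12 rad), for 0.2 s.
3. the safety catch is flipped over, the lever still back (value of joint catch above 1.3 rad and value of joint slide below 0.004 m and value of joint lever below 0.2 rad), for 0.1 s.
At the end, for the whole second after the job is handed in: Still holding the lever with the fingers, above 1.1 rad; foot on vial above 8 N; catch above 1.3 rad; slide home within 4 mm; vial upright (within 0.12 rad) in the nest, within 5 mm sideways and 4 mm of its floor, not touched by the fingers (all of step 2 and value of joint lever above 1.1 rad and contact force between press_foot and vial above 8 N and contact force between the fingers and press above 1 N and value of joint catch above 1.3 rad and contact force between the fingers and vial below 0.2 N); the arm keeps its last pose, push and grip.
It fails at once if the vial is tipped over (angle between vial's own z axis and vertical above 0.8 rad).
It fails at once if the vial is let go in the air, its foot more than 6 cm above the table (nest floor: 3.6 cm) (height (world z) of vial above 0.06 m and contact force between the fingers and vial below 0.02 N).
It fails at once if a bystander is pushed more than 3 cm from its place (distance of any of jar, beaker, cylinder, lid, decapper, dish, dropper from where it was at the start of the episode above 0.03 m).
It fails at once if a standing bystander is knocked over (angle between any of jar, beaker, cylinder, dropper's own z axis and vertical above 0.6 rad).
It also fails if it takes over 69 s, if anything falls off the work surface, if the arm or the gripper's body presses on something with over 40 N, if the wrist force passes 120 N, or if a joint passes its speed limit or range.

## Working session

There is one attempt and no reset: what is moved stays moved. The work goes in short steps, Python scripts to look and compute and a tool call to move; the robot and the scene stay as the last step left them, time stands still between calls to the robot, and variables do not carry over. Pictures are saved under pics/ and viewed, and the job is handed in when it is done.

Besides the shell and the picture viewer there is one more tool, called after ">>>" by a JSON object that holds its "op" and its "data", one argument or row to a line. servo_tool: Moves the arm, as the interface text tells. Its arguments: {"type":"object","properties":{"targets":{"type":"array"},"newtons":{"type":"number"}},"required":["targets"]}

```bash
ls; mkdir -p pics; python3 - <<'E'
from plant import env
import cv2,numpy as np
for n in("side","top"):
    s=env.snapshot(n); cv2.imwrite(f"pics/{n}0.png",s["color"][:,:,::-1]); np.savez(f"/tmp/{n}0.npz",**s)
    R=cv2.Rodrigues(s["rvec"])[0]; print(n,(-R.T@np.ravel(s["tvec"])).round(3),R.round(2).tolist(),s["camera_matrix"].round(0).tolist(),s["distortion"])
st=env.get_state(); print(st)
E
```

```text
pics
side [0.265 0.721 0.926] [[-0.94, -0.34, 0.0], [-0.23, 0.64, -0.73], [0.25, -0.69, -0.68]] [[524.0, 0.0, 323.0], [0.0, 524.0, 237.0], [0.0, 0.0, 1.0]] [0.05411575 0.         0.         0.         0.        ]
top [0.345 0.01  1.266] [[0.02, -1.0, 0.0], [-0.98, -0.02, -0.18], [0.18, -0.0, -0.98]] [[452.0, 0.0, 321.0], [0.0, 452.0, 232.0], [0.0, 0.0, 1.0]] [-0.04606222  0.          0.          0.          0.        ]
{'t': 0.1, 'q': array([-1.29819718e+00,  3.26872805e-01, -1.93483517e-01,  1.05202984e+00,
       -2.46124998e-05,  1.43659541e+00]), 'qvel': array([ 0.00029598,  0.00045755,  0.0040484 ,  0.0001562 , -0.00086826,
       -0.00021541]), 'joint_efforts': array([ 7.63110183e-04, -4.44239724e+01,  2.63037765e+01,  7.90373830e-03,
       -1.47381061e-04, -3.67221666e-07]), 'tool_pos': array([ 0.21747788, -0.50459479,  0.23057864]), 'tcp_rot': array([[ 9.18391684e-01,  3.95672227e-01, -4.51742570e-04],
       [ 3.95672440e-01, -9.18390438e-01,  1.52449868e-03],
       [ 1.88325730e-04, -1.57882899e-03, -9.99998736e-01]]), 'force': array([-0.00937947, -0.61554957, -0.6380264 ]), 'moment': array([-0.02086338,  0.01310862,  0.00246508]), 'finger_gap': 1.0007903438507897}
```

View pics/side0.png

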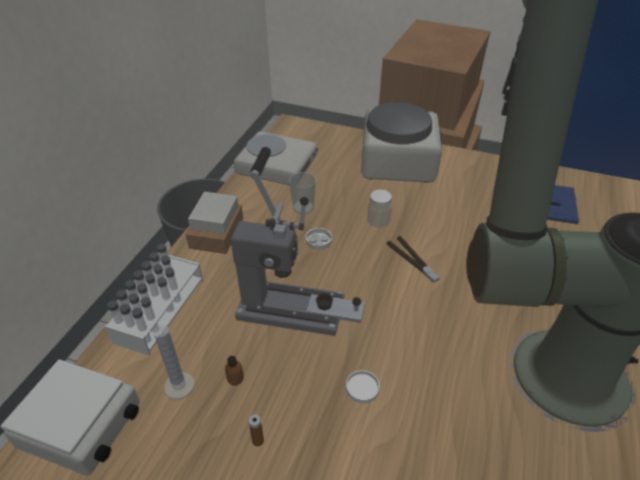

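View pics/top0.png

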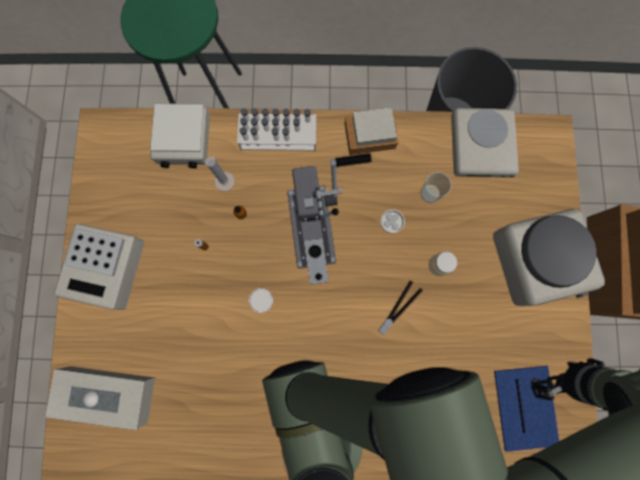

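The vial is at about (256,430) in the side view and (201,244) in the top view. The press is in mid-scene, with the nest near (324,301) side and (315,251) top. I'll zoom in next.

```bash
cat > h.py <<'E'
import cv2,numpy as np
def load(n): return dict(np.load(f"/tmp/{n}.npz"))
def ray(s,uv):
    p=cv2.undistortPoints(np.array([[uv]],float),s["camera_matrix"],s["distortion"])[0,0]
    R=cv2.Rodrigues(s["rvec"])[0]; c=-R.T@np.ravel(s["tvec"]); d=R.T@np.array([p[0],p[1],1]); return c,d
def plane(s,uv,z):
    c,d=ray(s,uv); return c+d*(z-c[2])/d[2]
def depth(s,uv):
    c,d=ray(s,uv); z=s["z_map"][int(round(uv[1])),int(round(uv[0]))]; return c+d*z
def tri(a,ua,b,ub):
    c1,d1=ray(a,ua);c2,d2=ray(b,ub)
    t=np.linalg.lstsq(np.stack([d1,-d2],1),c2-c1,rcond=None)[0]
    p,q=c1+d1*t[0],c2+d2*t[1]; return (p+q)/2,np.linalg.norm(p-q)
def proj(s,P):
    return cv2.projectPoints(np.atleast_2d(np.array(P,float)),s["rvec"],s["tvec"],s["camera_matrix"],s["distortion"])[0][:,0]
E
python3 - <<'E'
from h import *
def crop(n,x0,y0,x1,y1,k,out):
    c=load(n)["color"][y0:y1,x0:x1,::-1]; c=np.clip(c.astype(float)*1.5,0,255).astype(np.uint8)
    cv2.imwrite(out,cv2.resize(c,None,fx=k,fy=k,interpolation=cv2.INTER_CUBIC))
crop("side0",220,130,380,460,1.8,"pics/x.png")
crop("side0",225,140,375,340,3,"pics/c1.png")
crop("top0",180,140,380,290,4,"pics/c2.png")
E
```

```text
(no output)
```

View pics/c1.png

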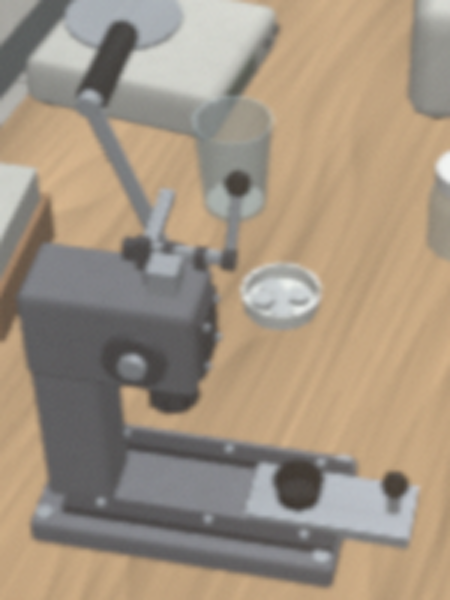

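View pics/c2.png

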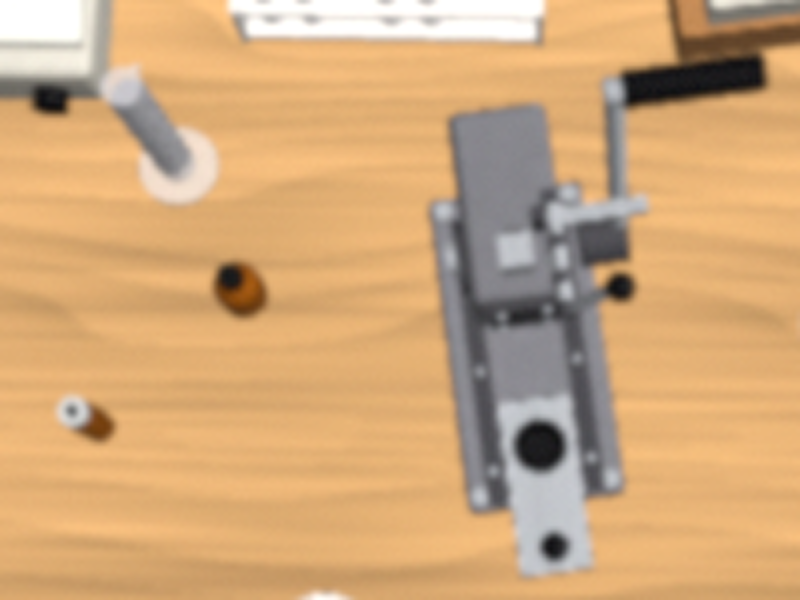

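The views show the slide knob at about (318.5,276.5) top, the nest at (315,251), the catch ball at (335,212), the grip at (354,160) and the vial cap at (198,243). I'll refine these with masks and triangulate.

```bash
cat >> h.py <<'E'
def blob(s,uv,thr=45,r=14,bright=False):
    g=cv2.cvtColor(s["color"],cv2.COLOR_RGB2GRAY)
    m=((g>thr) if bright else (g<thr)).astype(np.uint8)
    u,v=int(uv[0]),int(uv[1]); w=np.zeros_like(m); w[v-r:v+r+1,u-r:u+r+1]=m[v-r:v+r+1,u-r:u+r+1]
    n,l,st,c=cv2.connectedComponentsWithStats(w)
    d=[np.hypot(*(c[i]-uv)) if st[i,4]>4 else 99 for i in range(1,n)]
    i=1+int(np.argmin(d)); return c[i],st[i]
E
python3 - <<'E'
from h import *
S,T=load("side0"),load("top0")
pts={"knob":((356.5,301.5),(318.3,276.1)),"nest":((324,298),(314.8,250.8)),"catch":((303.8,201),(335,211.4)),"grip":((261,160),(354,159.5))}
for k,(a,b) in pts.items():
    ca,sa=blob(S,a);cb,sb=blob(T,b)
    print(k,ca.round(1),sa[2:],cb.round(1),sb[2:],*[x.round(4) for x in tri(S,ca,T,cb)])
cb,sb=blob(T,(197.8,242.5),150,6,True);ca,sa=blob(S,(254,420),110,6,True)
print("vial",ca,sa,cb,sb,tri(S,ca,T,cb),plane(T,cb,.076),plane(S,ca,.076))
print(S["color"][410:448,256].tolist())
cv2.imwrite("pics/v.png",cv2.resize(np.clip(S["color"][400:460,225:285,::-1]*1.6,0,255).astype(np.uint8),None,fx=8,fy=8,interpolation=cv2.INTER_CUBIC))
E
```

```text
knob [355. 300.] [1 1 1] [318. 276.] [ 5  5 21] [0.4433 0.0155 0.0657] 0.0029
nest [324.2 297.6] [13  9 71] [314.6 250.9] [ 12  11 102] [0.5102 0.0257 0.0581] 0.001
catch [302.3 201. ] [2 3 3] [334.5 211.5] [ 6  6 26] [ 0.5723 -0.0198  0.2736] 0.0034
grip [259.8 169.3] [3 4 6] [354.2 159.3] [ 29  12 240] [ 0.6858 -0.0632  0.2932] 0.003Traceback (most recent call last):
  File "<stdin>", line 7, in <module>
  File "h.py", line 22, in blob
    i=1+int(np.argmin(d)); return c[i],st[i]
            ~~~~~~~~~^^^
    return _wrapfunc(a, 'argmin', axis=axis, out=out, **kwds)
    return _wrapit(obj, method, *args, **kwds)
    result = getattr(arr, method)(*args, **kwds)
ValueError: attempt to get argmin of an empty sequence
```

```bash
python3 - <<'E'
from h import *
S,T=load("side0"),load("top0")
cv2.imwrite("pics/v.png",cv2.resize(np.clip(S["color"][405:455,230:290,::-1]*1.6,0,255).astype(np.uint8),None,fx=8,fy=8,interpolation=cv2.INTER_CUBIC))
cv2.imwrite("pics/vt.png",cv2.resize(np.clip(T["color"][225:265,180:230,::-1]*1.3,0,255).astype(np.uint8),None,fx=8,fy=8,interpolation=cv2.INTER_CUBIC))
cb,sb=blob(T,(197.8,242.5),150,6,True);print("vialT",cb,sb,plane(T,cb,.076))
for k,a,t in (("knob",(356.5,301.5),65),("catch",(303.8,201),60),("grip",(261,160),50),("nest",(324,298),55)):
    print(k,blob(S,a,t,9 if k!="grip" else 16))
E
```

```text
Traceback (most recent call last):
  File "h.py", line 22, in blob
    i=1+int(np.argmin(d)); return c[i],st[i]
            ~~~~~~~~~^^^
ValueError: attempt to get argmin of an empty sequence
```

View pics/v.png

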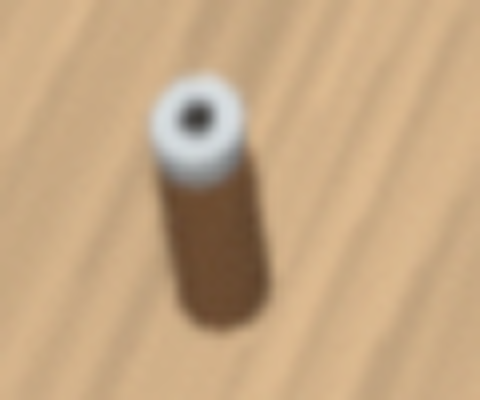

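View pics/vt.png

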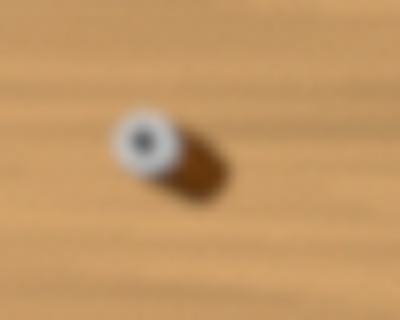

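Cap centre is at (254.2,419.3) in the side view and (197.4,242.1) in the top view. I'll triangulate all of them and fit the press pose.

```bash
python3 - <<'E'
from h import *
from scipy.optimize import least_squares
S,T=load("side0"),load("top0")
P={"vial":((254.2,419.3),(197.4,242.1)),"knob":((356.3,301.3),(318.1,276.1)),"nestrim":((324.2,297.2),(314.6,250.9)),"catch":((303.9,200.8),(334.8,211.4)),"grip":((261.2,160.3),(354,159.5))}
for k,(a,b) in P.items(): print(k,*[np.round(x,4) for x in tri(S,a,T,b)])
for k,z in (("vial",.076),("knob",.061),("nestrim",.051)): print(k,plane(S,P[k][0],z).round(4),plane(T,P[k][1],z).round(4))
def model(p):
    x,y,a,s,c=p; b=-np.deg2rad(40)+c
    pts=np.array([[-s-.07,0,.061],[-s,0,.051],[-.037,-.025+.05*np.sin(b),.233+.05*np.cos(b)],[.063,-.107,.317]])
    R=np.array([[np.cos(a),-np.sin(a),0],[np.sin(a),np.cos(a),0],[0,0,1]]); return pts@R.T+[x,y,0]
def res(p):
    m=model(p); r=[]
    for i,k in enumerate(["knob","nestrim","catch","grip"]):
        r+=list(proj(S,m[i])[0]-P[k][0])+list(proj(T,m[i])[0]-P[k][1])
    return np.array(r)
o=least_squares(res,[.6,.03,.1,.09,.05],loss="soft_l1"); print(o.x.round(4),np.degrees(o.x[2])); print(res(o.x).reshape(-1,4).round(1)); print(model(o.x).round(4))
E
```

```text
vial [0.5259 0.3382 0.0776] 0.0006
knob [0.4419 0.015  0.0619] 0.0
nestrim [0.5103 0.0257 0.0593] 0.0011
catch [ 0.5709 -0.0209  0.2742] 0.0006
grip [ 0.6779 -0.0605  0.3185] 0.0002
vial [0.5267 0.3375 0.076 ] [0.5259 0.3385 0.076 ]
knob [0.4421 0.0142 0.061 ] [0.442 0.015 0.061]
nestrim [0.5132 0.019  0.051 ] [0.5108 0.0257 0.051 ]
[0.6007 0.0364 0.138  0.0902 0.1116] 7.907683598670381
[[-0.   0.   0.3 -0. ]
 [-0.   1.8  0.6 -0.2]
 [-0.1 -0.2  0.  -0.4]
 [ 0.1  0.5  0.1  0.3]]
[[ 0.4421  0.0143  0.061 ]
 [ 0.5114  0.024   0.051 ]
 [ 0.5713 -0.0209  0.2746]
 [ 0.6779 -0.061   0.317 ]]
```

Triangulated heights match the specification: knob 62 vs 61 mm, vial cap 77.6 vs 76 mm, grip 318 vs 317 mm. The fitted press is at (0.6007, 0.0364), yaw 7.9°, with the slide 90 mm out. I ignore the nest-rim point in the side view because the cup's dark flank biases it. One tool yaw of 97.9° suits every step, since tool x = press y and tool y = press x. I'll rotate to that first.

>>> {"op": "servo_tool", "data": {
  "targets": [0.0854, 0, 0, 0, -8.3, 0.0854, 0, 0, 0, -8.3, 0.0854, 0, 0, 0, -8.3, 0.0854, 0, 0, 0, -8.3, 0.0854, 0, 0, 0, -8.3, 0.0854, 0, 0, 0, -8.3, 0.0854, 0, 0, 0, -8.3, 0.0854, 0, 0, 0, -8.3, 0.0854, 0, 0, 0, -8.2]
}}

```text
t: 1.0
tool_pos: [0.2175, -0.5048, 0.2308]
tcp_rot: [[-0.143, 0.99, -0.0], [0.99, 0.143, 0.001], [0.001, -0.0, -1.0]]
force: [0.0, 1.0, 0.2]
finger_gap: 0.999
```

```bash
cat > d.py <<'E'
from h import *
from plant import env
PO=np.array([.6007,.0364,0]);A=.138
RP=np.array([[np.cos(A),-np.sin(A),0],[np.sin(A),np.cos(A),0],[0,0,1]])
def p2w(p): return RP@np.array(p,float)+PO
def w2p(w): return RP.T@(np.array(w,float)-PO)
def show(*tg):
    s=env.get_state(); R=s["tcp_rot"]; print("t",round(s["t"],2),"tcp",s["tool_pos"].round(4),"press mm",(1000*w2p(s["tool_pos"])).round(1),"ang",np.degrees(np.arctan2(R[1,0],R[0,0])).round(2),"F",s["force"].round(1),"gap",round(s["finger_gap"]*85.4,1),"q",s["q"].round(2))
    p=s["tool_pos"]
    for t in tg: print("  ->",np.round(t,4),"tool d mm",(1000*R.T@(np.array(t)-p)).round(1)); p=np.array(t)
E
python3 - <<'E'
from d import *
T=load("top0")
for k,uv,z in (("dropper",(239.5,212),.02),("cyl",(224,181.5),.005),("lid",(261,300),.014),("jar",(445,262),.085)): print(k,plane(T,uv,z).round(3))
show([.32,0,.231],[.526,.338,.2],[.526,.338,.022])
E
```

```text
dropper [0.622 0.24  0.02 ]
cyl [0.715 0.292 0.005]
lid [0.378 0.171 0.014]
jar [ 0.482 -0.319  0.085]
t 1.0 tcp [ 0.2175 -0.5048  0.2308] press mm [-454.  -483.3  230.8] ang 98.25 F [0.  1.  0.2] gap 85.3 q [-1.3   0.33 -0.19  1.05 -0.    0.13]
  -> [0.32  0.    0.231] tool d mm [4.849e+02 1.738e+02 3.000e-01]
  -> [0.526 0.338 0.2  ] tool d mm [304.9 252.4  31.3]
  -> [0.526 0.338 0.022] tool d mm [ -0.2   0.  178. ]
```

>>> {"op": "servo_tool", "data": {
  "targets": [0.08, 0.0404, 0.0145, 0, 0.3, 0.08, 0.0404, 0.0145, 0, 0, 0.08, 0.0404, 0.0145, 0, 0, 0.08, 0.0404, 0.0145, 0, 0, 0.08, 0.0404, 0.0145, 0, 0, 0.08, 0.0404, 0.0145, 0, 0, 0.08, 0.0404, 0.0145, 0, 0, 0.08, 0.0404, 0.0145, 0, 0, 0.08, 0.0404, 0.0145, 0, 0, 0.08, 0.0404, 0.0145, 0, 0, 0.08, 0.0404, 0.0145, 0, 0, 0.08, 0.0404, 0.0145, 0, 0, 0.08, 0, 0, 0, 0]
}}

```text
t: 2.3
tool_pos: [0.3255, 0.0031, 0.2312]
tcp_rot: [[-0.143, 0.99, -0.0], [0.99, 0.143, 0.002], [0.002, 0.0, -1.0]]
force: [0.5, 0.7, -0.5]
finger_gap: 0.936
```

```bash
python3 - <<'E'
from d import *
show([.526,.338,.15],[.526,.338,.022])
E
```

```text
t 2.3 tcp [0.3255 0.0031 0.2312] press mm [-277.1    4.8  231.2] ang 98.23 F [ 0.5  0.7 -0.5] gap 79.9 q [-0.22 -0.1  -0.69  0.99  0.    1.21]
  -> [0.526 0.338 0.15 ] tool d mm [302.6 246.3  81.7]
  -> [0.526 0.338 0.022] tool d mm [ -0.2  -0.  128. ]
```

>>> {"op": "servo_tool", "data": {
  "targets": [0.08, 0.0303, 0.0246, 0, 0.3, 0.08, 0.0303, 0.0246, 0, 0, 0.08, 0.0303, 0.0246, 0.01, 0, 0.08, 0.0303, 0.0246, 0.01, 0, 0.08, 0.0303, 0.0246, 0.01, 0, 0.08, 0.0303, 0.0246, 0.01, 0, 0.08, 0.0303, 0.0246, 0.01, 0, 0.08, 0.0303, 0.0246, 0.01, 0, 0.08, 0.0303, 0.0246, 0.01, 0, 0.08, 0.0303, 0.0246, 0.01, 0, 0.08, 0, 0, 0, 0, 0.08, 0, 0, 0, 0]
}}

```text
t: 3.5
tool_pos: [0.5307, 0.3295, 0.1498]
tcp_rot: [[-0.127, 0.992, -0.002], [0.992, 0.127, -0.002], [-0.001, -0.003, -1.0]]
force: [0.4, -0.2, -0.0]
finger_gap: 0.934
```

```bash
python3 - <<'E'
from d import *
show([.526,.338,.15],[.526,.338,.022])
E
```

```text
t 3.5 tcp [0.5307 0.3295 0.1498] press mm [-29.  300.  149.8] ang 97.31 F [ 0.4 -0.2 -0. ] gap 79.8 q [ 0.44  0.53 -0.1   0.95 -0.    1.88]
  -> [0.526 0.338 0.15 ] tool d mm [ 9.  -3.6 -0.2]
  -> [0.526 0.338 0.022] tool d mm [  0.2   0.3 128. ]
```

>>> {"op": "servo_tool", "data": {
  "targets": [0.08, 0.009, -0.0035, 0, -0.5, 0.08, 0, 0, 0.02, 0, 0.08, 0, 0, 0.02, 0, 0.08, 0, 0, 0.02, 0, 0.08, 0, 0, 0.02, 0, 0.08, 0, 0, 0.02, 0, 0.08, 0, 0, 0.018, 0, 0.08, 0, 0, 0.01, 0, 0.08, 0, 0, 0, 0, 0.08, 0, 0, 0, 0]
}}

```text
t: 4.5
tool_pos: [0.5266, 0.3388, 0.0243]
tcp_rot: [[-0.136, 0.991, 0.001], [0.991, 0.136, 0.0], [0.0, 0.001, -1.0]]
force: [-0.1, -0.2, -0.4]
finger_gap: 0.938
```

```bash
python3 - <<'E'
from d import *
show([.526,.338,.022])
for n in("side","top"):
    s=env.snapshot(n); np.savez(f"/tmp/{n}1.npz",**s)
S=load("side1")["color"][340:460,180:340,::-1];T=load("top1")["color"][200:290,140:260,::-1]
S=cv2.resize(S,(640,480));T=cv2.resize(T,(640,480))
cv2.imwrite("pics/g.png",cv2.resize(np.clip(np.hstack([S,T])*1.5,0,255).astype(np.uint8),(800,300)))
E
```

```text
t 4.5 tcp [0.5266 0.3388 0.0243] press mm [-31.7 309.7  24.3] ang 97.79 F [-0.1 -0.2 -0.4] gap 80.1 q [ 0.45  0.66 -0.22  0.69  0.    1.89]
  -> [0.526 0.338 0.022] tool d mm [-0.7 -0.8  2.3]
```

View pics/g.png

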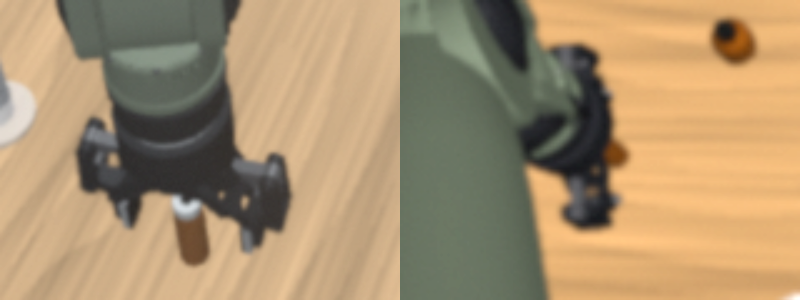

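The vial (cap near (188,205) in the left panel) stands between the open fingers. I'll lower about 4 mm and close.

>>> {"op": "servo_tool", "data": {
  "targets": [0.05, -0.0005, -0.0008, 0.004, 0, 0.035, 0, 0, 0, 0, 0.028, 0, 0, 0, 0, 0.015, 0, 0, 0, 0, 0.01, 0, 0, 0, 0, 0.01, 0, 0, 0, 0, 0.01, 0, 0, 0, 0, 0.01, 0, 0, 0, 0, 0.01, 0, 0, 0, 0],
  "newtons": 30
}}

```text
t: 5.5
tool_pos: [0.5257, 0.3384, 0.0194]
tcp_rot: [[-0.136, 0.991, 0.0], [0.991, 0.136, 0.0], [0.0, 0.0, -1.0]]
force: [-0.2, 0.2, 1.5]
finger_gap: 0.252
```

```bash
python3 - <<'E'
from d import *
show()
E
```

```text
t 5.5 tcp [0.5257 0.3384 0.0194] press mm [-32.7 309.4  19.4] ang 97.81 F [-0.2  0.2  1.5] gap 21.5 q [ 0.45  0.66 -0.23  0.68  0.    1.89]
```

>>> {"op": "servo_tool", "data": {
  "targets": [0.01, 0, 0, -0.01, 0, 0.01, 0, 0, -0.02, 0, 0.01, 0, 0, -0.025, 0, 0.01, 0, -0.005, -0.025, 0, 0.01, 0, -0.015, -0.02, 0, 0.01, -0.015, -0.02, 0, 0, 0.01, -0.03, -0.018, 0, 0, 0.01, -0.03, 0, 0, 0, 0.01, -0.03, 0, 0, 0, 0.01, -0.03, 0, 0, 0, 0.01, -0.03, 0, 0, 0, 0.01, -0.03, 0, 0, 0, 0.01, -0.03, 0, 0, 0, 0.01, -0.03, 0, 0, 0, 0.01, -0.03, 0, 0, 0, 0.01, -0.015, 0, 0, 0, 0.01, 0, 0, 0, 0, 0.01, 0, 0, 0, 0]
}}

```text
t: 7.3
tool_pos: [0.5088, 0.0336, 0.1195]
tcp_rot: [[-0.136, 0.991, -0.0], [0.991, 0.136, 0.001], [0.001, 0.0, -1.0]]
force: [-1.1, 0.0, -1.2]
finger_gap: 0.251
```

```bash
python3 - <<'E'
from d import *
show(p2w([-.0902,0,.12]))
for n in("side","top"):
    s=env.snapshot(n); np.savez(f"/tmp/{n}2.npz",**s)
S=load("side2")["color"][180:360,220:460,::-1];T=load("top2")["color"][140:320,200:440,::-1]
cv2.imwrite("pics/g2.png",cv2.resize(np.clip(np.vstack([S,T])*1.5,0,255).astype(np.uint8),(400*2,600*2))[::1][:1200][::2,::2] if 0 else np.clip(np.hstack([cv2.resize(S,(400,300)),cv2.resize(T,(400,300))])*1.5,0,255).astype(np.uint8))
E
```

```text
t 7.3 tcp [0.5088 0.0336 0.1195] press mm [-91.4   9.9 119.5] ang 97.79 F [-1.1  0.  -1.2] gap 21.4 q [-0.08  0.36 -0.46  0.75  0.    1.36]
  -> [0.5114 0.024  0.12  ] tool d mm [-9.9  1.2 -0.5]
```

View pics/g2.png

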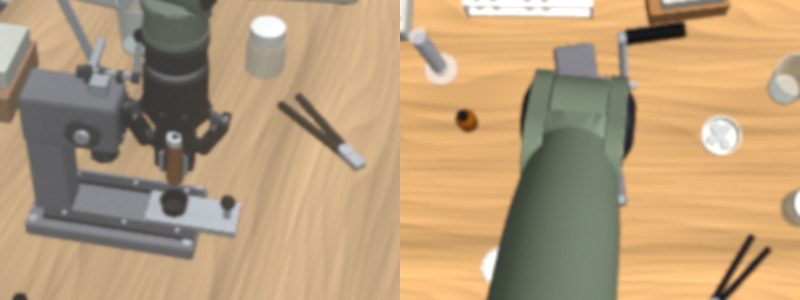

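The vial hangs upright about 10 mm left of the nest. I'll correct sideways and lower it to just above the rim.

>>> {"op": "servo_tool", "data": {
  "targets": [0.01, -0.005, 0.001, 0, 0, 0.01, -0.0043, 0, 0.01, 0, 0.01, 0, 0, 0.015, 0, 0.01, 0, 0, 0.015, 0, 0.01, 0, 0, 0.005, 0, 0.01, 0, 0, 0, 0, 0.01, 0, 0, 0, 0]
}}

```text
t: 8.1
tool_pos: [0.5114, 0.0241, 0.0744]
tcp_rot: [[-0.136, 0.991, 0.0], [0.991, 0.136, -0.0], [-0.0, 0.0, -1.0]]
force: [0.2, 0.5, -0.2]
finger_gap: 0.255
```

```bash
python3 - <<'E'
from d import *
show([.5112,.0246,.0554])
s=env.snapshot("side"); np.savez(f"/tmp/side3.npz",**s)
S=s["color"][240:340,280:380,::-1]
cv2.imwrite("pics/g3.png",cv2.resize(np.clip(S*1.8,0,255).astype(np.uint8),(600,600),interpolation=cv2.INTER_CUBIC))
E
```

```text
t 8.1 tcp [0.5114 0.0241 0.0744] press mm [-90.1   0.1  74.4] ang 97.82 F [ 0.2  0.5 -0.2] gap 21.8 q [-0.1   0.42 -0.5   0.65 -0.    1.34]
  -> [0.5112 0.0246 0.0554] tool d mm [ 0.5 -0.2 19. ]
```

View pics/g3.png

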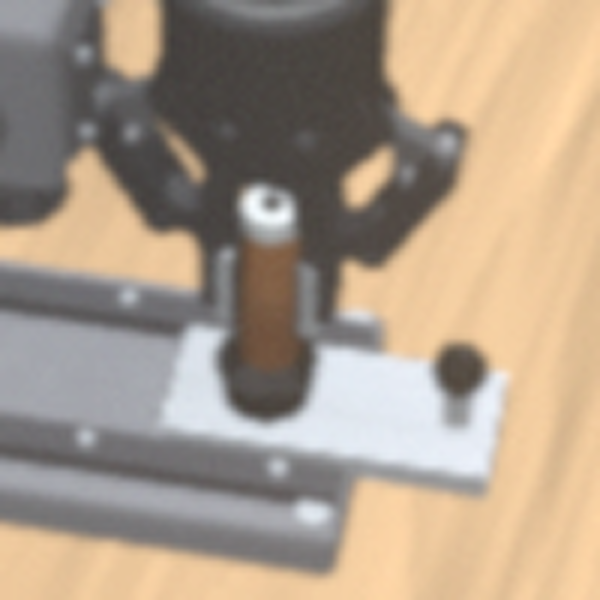

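The vial's foot (268,365) is centred over the cup (rim about (265,355)). Lowering it in.

>>> {"op": "servo_tool", "data": {
  "targets": [0.01, 0.0005, 0, 0.004, 0, 0.01, 0, 0, 0.004, 0, 0.01, 0, 0, 0.004, 0, 0.01, 0, 0, 0.003, 0, 0.01, 0, 0, 0.002, 0, 0.01, 0, 0, 0.001, 0, 0.01, 0, 0, 0, 0, 0.01, 0, 0, 0, 0]
}}

```text
t: 8.95
tool_pos: [0.5112, 0.0246, 0.0563]
tcp_rot: [[-0.136, 0.991, 0.0], [0.991, 0.136, 0.0], [-0.0, 0.0, -1.0]]
force: [-0.1, -1.1, -0.6]
finger_gap: 0.252
```

```bash
python3 - <<'E'
from d import *
show([.5112,.0246,.0554])
E
```

```text
t 8.95 tcp [0.5112 0.0246 0.0563] press mm [-90.3   0.6  56.3] ang 97.81 F [-0.1 -1.1 -0.6] gap 21.5 q [-0.1   0.45 -0.52  0.6   0.    1.34]
  -> [0.5112 0.0246 0.0554] tool d mm [-0.  -0.   0.9]
```

>>> {"op": "servo_tool", "data": {
  "targets": [0.01, 0, 0, 0.001, 0, 0.01, 0, 0, 0, 0, 0.026, 0, 0, 0, 0, 0.03, 0, 0, 0, 0, 0.036, 0, 0, 0, 0, 0.042, 0, 0, 0, 0, 0.046, 0, 0, 0, 0, 0.046, 0, 0, 0, 0, 0.046, 0, 0, 0, 0]
}}

```text
t: 9.85
tool_pos: [0.5085, 0.0247, 0.0545]
tcp_rot: [[-0.136, 0.991, -0.005], [0.991, 0.136, -0.0], [0.001, -0.005, -1.0]]
force: [-6.3, -1.1, 0.3]
finger_gap: 0.531
```

```bash
python3 - <<'E'
from d import *
show()
s=env.snapshot("side"); np.savez(f"/tmp/side4.npz",**s)
S=s["color"][240:340,280:380,::-1]
cv2.imwrite("pics/g4.png",cv2.resize(np.clip(S*1.8,0,255).astype(np.uint8),(600,600),interpolation=cv2.INTER_CUBIC))
E
```

```text
t 9.85 tcp [0.5085 0.0247 0.0545] press mm [-93.    1.1  54.5] ang 97.8 F [-6.3 -1.1  0.3] gap 45.3 q [-0.1   0.45 -0.52  0.6  -0.    1.34]
```

View pics/g4.png

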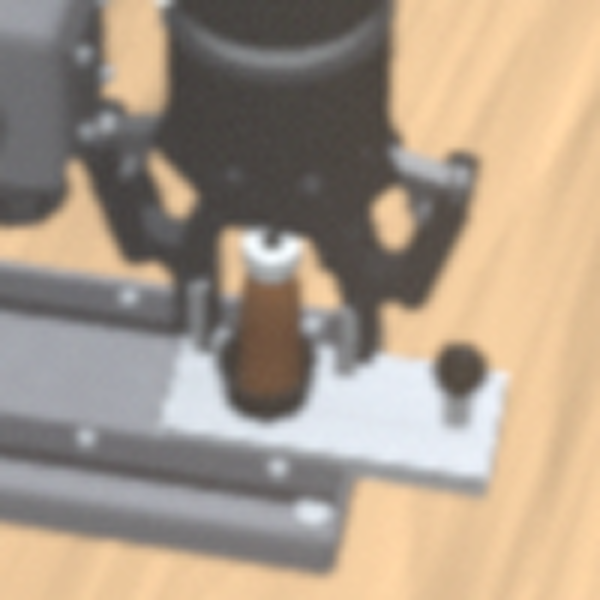

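The vial is seated in the nest. A −6 N push shows the opened front finger linkage just touching the press head. I'll narrow the opening, back off 3 mm towards the robot, then rise.

>>> {"op": "servo_tool", "data": {
  "targets": [0.038, 0, -0.0015, 0, 0, 0.036, 0, -0.0015, 0, 0, 0.036, 0, 0, 0, 0, 0.036, 0, 0, -0.005, 0]
}}

```text
t: 10.3
tool_pos: [0.5082, 0.0242, 0.0602]
tcp_rot: [[-0.136, 0.991, -0.0], [0.991, 0.136, 0.0], [0.0, -0.0, -1.0]]
force: [-0.0, 1.0, 0.2]
finger_gap: 0.424
```

```bash
python3 - <<'E'
from d import *
show()
E
```

```text
t 10.3 tcp [0.5082 0.0242 0.0602] press mm [-93.3   0.7  60.2] ang 97.81 F [-0.   1.   0.2] gap 36.2 q [-0.1   0.44 -0.52  0.61  0.    1.34]
```

>>> {"op": "servo_tool", "data": {
  "targets": [0.036, 0, 0, -0.015, 0, 0.036, 0, 0, -0.02, 0, 0.036, 0, 0, -0.02, 0, 0.036, 0, 0, -0.02, 0, 0.03, 0, -0.02, 0, 0, 0.02, 0, -0.03, 0, 0, 0, 0, -0.03, 0, 0, 0, 0, -0.02, 0, 0, 0, 0, 0, 0, 0, 0, 0, 0, 0, 0]
}}

```text
t: 11.3
tool_pos: [0.4103, 0.0105, 0.1361]
tcp_rot: [[-0.136, 0.991, 0.003], [0.991, 0.136, -0.0], [-0.001, 0.002, -1.0]]
force: [0.7, -0.5, -0.1]
finger_gap: 0.0
```

```bash
python3 - <<'E'
from d import *
show(p2w([-.195,0,.05]))
s=env.snapshot("side"); np.savez(f"/tmp/side5.npz",**s)
S=s["color"][180:340,240:400,::-1]
cv2.imwrite("pics/g5.png",cv2.resize(np.clip(S*1.8,0,255).astype(np.uint8),(600,600),interpolation=cv2.INTER_CUBIC))
E
```

```text
t 11.3 tcp [0.4103 0.0105 0.1361] press mm [-192.2    0.5  136.1] ang 97.79 F [ 0.7 -0.5 -0.1] gap 0.0 q [-0.15  0.17 -0.68  0.72  0.    1.28]
  -> [0.4076 0.0096 0.05  ] tool d mm [-0.5 -3.  86.1]
```

View pics/g5.png

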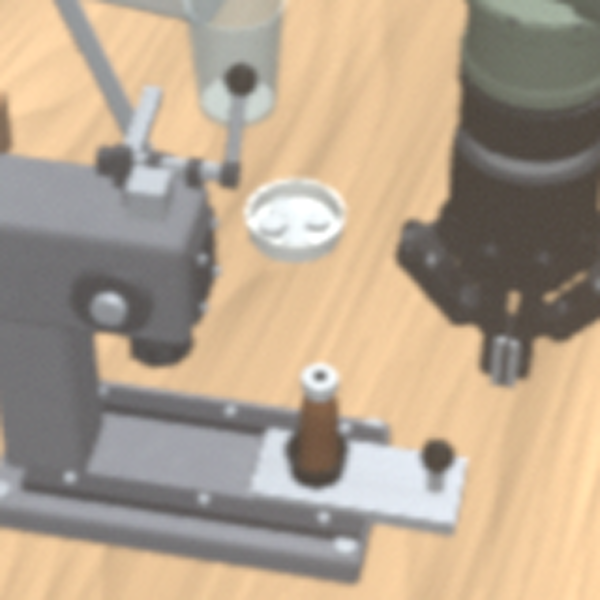

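The vial is upright in the nest and the fingers are closed. I'll go down behind the slide knob.

>>> {"op": "servo_tool", "data": {
  "targets": [0, -0.0005, -0.004, 0.02, 0, 0, 0, 0, 0.02, 0, 0, 0, 0, 0.02, 0, 0, 0, 0, 0.018, 0, 0, 0, 0, 0.007, 0, 0, 0, 0, 0, 0, 0, 0, 0.004, 0, 0, 0, 0, 0.004, 0, 0, 0, 0, 0.005, 0, 0, 0, 0, 0.006, 0, 0, 0, 0, 0.008, 0, 0, 0, 0, 0.008, 0, 0]
}}

```text
t: 12.55
tool_pos: [0.4404, 0.0145, 0.0504]
tcp_rot: [[-0.136, 0.991, -0.0], [0.991, 0.136, 0.0], [0.0, -0.0, -1.0]]
force: [-1.9, 0.0, 2.3]
finger_gap: 0.003
```

```bash
python3 - <<'E'
from d import *
show()
s=env.snapshot("side"); np.savez(f"/tmp/side6.npz",**s)
S=s["color"][180:340,240:400,::-1]
cv2.imwrite("pics/g6.png",cv2.resize(np.clip(S*1.8,0,255).astype(np.uint8),(600,600),interpolation=cv2.INTER_CUBIC))
E
```

```text
t 12.55 tcp [0.4404 0.0145 0.0504] press mm [-161.8    0.4   50.4] ang 97.81 F [-1.9  0.   2.3] gap 0.2 q [-0.13  0.35 -0.7   0.51  0.    1.3 ]
```

View pics/g6.png

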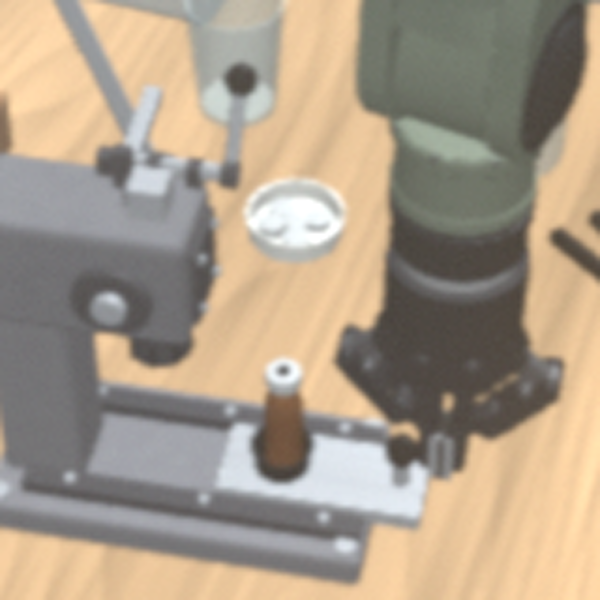

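>>> {"op": "servo_tool", "data": {
  "targets": [0, 0.001, 0.008, 0, 0, 0, 0.001, 0.008, 0, 0, 0, 0.001, 0.008, 0, 0, 0, 0.001, 0.008, 0, 0, 0, 0, 0.008, 0, 0, 0, 0, 0.006, 0, 0, 0, 0, 0.005, 0, 0, 0, 0, 0.004, 0, 0, 0, 0, 0, 0, 0]
}}

```text
t: 13.5
tool_pos: [0.4946, 0.026, 0.0503]
tcp_rot: [[-0.136, 0.991, 0.001], [0.991, 0.136, 0.0], [0.0, 0.001, -1.0]]
force: [-0.4, -0.2, -0.0]
finger_gap: 0.001
```

```bash
python3 - <<'E'
from d import *
show()
s=env.snapshot("side"); np.savez(f"/tmp/side7.npz",**s)
S=s["color"][180:340,240:400,::-1]
cv2.imwrite("pics/g7.png",cv2.resize(np.clip(S*1.8,0,255).astype(np.uint8),(600,600),interpolation=cv2.INTER_CUBIC))
E
```

```text
t 13.5 tcp [0.4946 0.026  0.0503] press mm [-106.5    4.3   50.3] ang 97.82 F [-0.4 -0.2 -0. ] gap 0.1 q [-0.1   0.43 -0.57  0.57  0.    1.34]
```

View pics/g7.png

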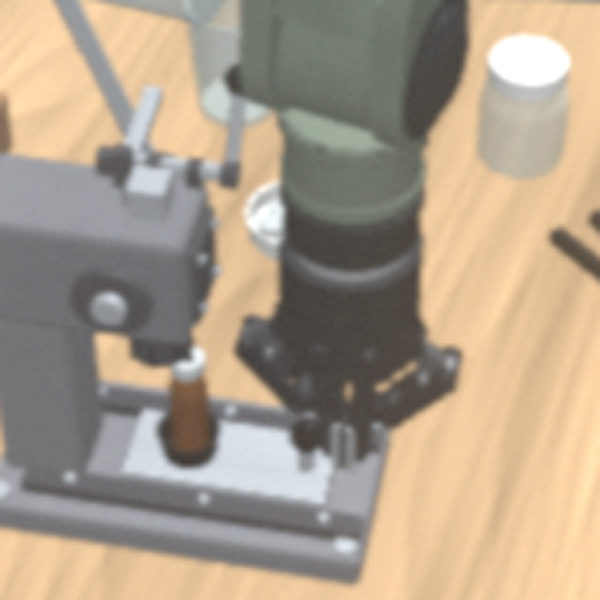

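>>> {"op": "servo_tool", "data": {
  "targets": [0, 0, 0.004, 0, 0, 0, 0, 0.003, 0, 0, 0, 0, 0.003, 0, 0, 0, 0, 0.002, 0, 0, 0, 0, 0.0015, 0, 0, 0, 0, 0, 0, 0]
}}

```text
t: 14.15
tool_pos: [0.5075, 0.0277, 0.0503]
tcp_rot: [[-0.136, 0.991, 0.0], [0.991, 0.136, 0.0], [0.0, 0.0, -1.0]]
force: [-0.5, 0.1, 0.2]
finger_gap: -0.002
```

```bash
python3 - <<'E'
from d import *
show()
E
```

```text
t 14.15 tcp [0.5075 0.0277 0.0503] press mm [-93.5   4.2  50.3] ang 97.81 F [-0.5  0.1  0.2] gap -0.2 q [-0.09  0.45 -0.53  0.59  0.    1.34]
```

Still light. I'll go further in small steps until the stop shows in the force.

>>> {"op": "servo_tool", "data": {
  "targets": [0, 0, 0.0015, 0, 0, 0, 0, 0.0015, 0, 0, 0, 0, 0.001, 0, 0, 0, 0, 0, 0, 0]
}}

```text
t: 14.55
tool_pos: [0.5083, 0.0279, 0.05]
tcp_rot: [[-0.136, 0.991, -0.005], [0.991, 0.136, -0.001], [-0.0, -0.005, -1.0]]
force: [-8.1, -0.2, 7.3]
finger_gap: -0.0
```

```bash
python3 - <<'E'
from d import *
show()
s=env.snapshot("side"); np.savez(f"/tmp/side8.npz",**s)
S=s["color"][180:340,240:400,::-1]
cv2.imwrite("pics/g8.png",cv2.resize(np.clip(S*1.8,0,255).astype(np.uint8),(600,600),interpolation=cv2.INTER_CUBIC))
E
```

```text
t 14.55 tcp [0.5083 0.0279 0.05  ] press mm [-92.7   4.3  50. ] ang 97.79 F [-8.1 -0.2  7.3] gap -0.0 q [-0.09  0.46 -0.53  0.59 -0.    1.35]
```

View pics/g8.png

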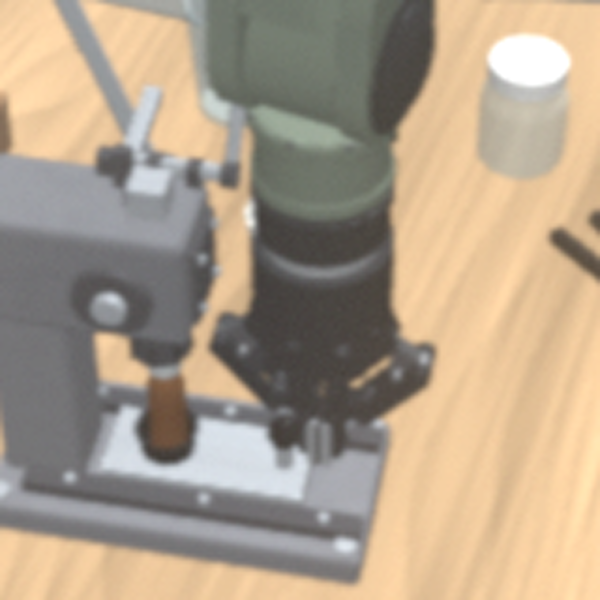

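```bash
python3 - <<'E'
from d import *
S=load("side8"); S0=load("side5")
for s in (0,.002,.004,.006,.01): 
    a=proj(S,p2w([-s-.07,0,.061]))[0]; b=proj(S,p2w([-s,0,.051]))[0]; print(s,a.round(1),((a-[240,180]+.5)*3.75).round(0),((b-[240,180]+.5)*3.75).round(0))
a=proj(S,p2w([-.0902-.07,0,.061]))[0];b=proj(S,p2w([-.0902,0,.051]))[0];print("start",((a-[240,180]+.5)*3.75).round(0),((b-[240,180]+.5)*3.75).round(0))
E
```

```text
0 [315.1 294.5] [284. 431.] [167. 423.]
0.002 [316.  294.7] [287. 432.] [170. 424.]
0.004 [316.9 294.8] [290. 433.] [174. 425.]
0.006 [317.8 295. ] [294. 433.] [177. 425.]
0.01 [319.6 295.3] [300. 434.] [183. 426.]
start [438. 457.] [318. 448.]
```

The slide knob appears at (284,430), where a fully home slide should put it, and the 8 N reaction confirms the stop. I'll back off, rise, and go to the right of the catch ball.

>>> {"op": "servo_tool", "data": {
  "targets": [0, 0, -0.004, 0, 0, 0, 0, -0.015, 0, 0, 0, 0, -0.03, 0, 0, 0, 0, -0.03, -0.01, 0, 0, 0, -0.015, -0.04, 0, 0, 0, 0, -0.045, 0, 0, 0, 0, -0.045, 0, 0, 0, 0, -0.045, 0, 0, -0.02, 0, -0.045, 0, 0, -0.03, 0, -0.015, 0, 0, -0.035, 0, 0, 0, 0, -0.015, 0, 0, 0, 0, 0, 0, 0, 0]
}}

```text
t: 15.9
tool_pos: [0.4327, -0.0858, 0.2957]
tcp_rot: [[-0.133, 0.991, 0.002], [0.991, 0.133, -0.001], [-0.002, 0.002, -1.0]]
force: [0.1, 0.4, 0.8]
finger_gap: -0.003
```

```bash
python3 - <<'E'
from d import *
show(p2w([-.042,-.095,.295]),p2w([-.042,-.095,.265]))
for n in("side","top"):
    s=env.snapshot(n); np.savez(f"/tmp/{n}9.npz",**s)
S=load("side9")["color"][160:320,220:400,::-1];T=load("top9")["color"][140:300,240:420,::-1]
cv2.imwrite("pics/g9.png",np.clip(np.hstack([cv2.resize(S,(400,356)),cv2.resize(T,(400,356))])*1.7,0,255).astype(np.uint8))
E
```

```text
t 15.9 tcp [ 0.4327 -0.0858  0.2957] press mm [-183.2  -97.9  295.7] ang 97.62 F [0.1 0.4 0.8] gap -0.3 q [-0.36  0.08 -0.34  1.15 -0.    1.07]
  -> [ 0.5722 -0.0635  0.295 ] tool d mm [  3.6 141.2   1. ]
  -> [ 0.5722 -0.0635  0.265 ] tool d mm [ 0.  -0.1 30. ]
```

View pics/g9.png

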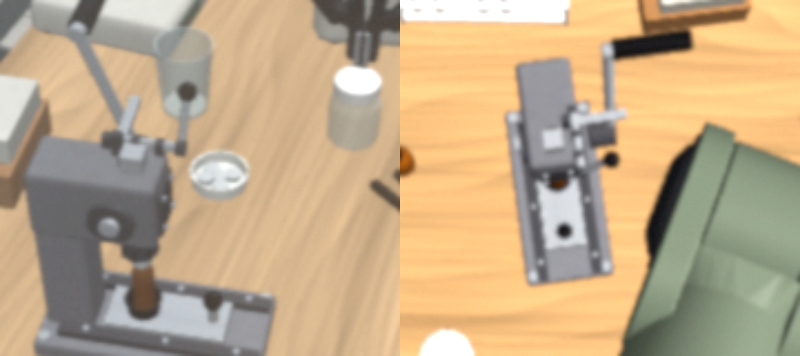

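The slide is home with the vial under the bell. The catch ball is unmoved, at (186,90) in the left panel. Moving to its right side.

>>> {"op": "servo_tool", "data": {
  "targets": [0, 0, 0.015, 0, 0, 0, 0.001, 0.025, 0, 0, 0, 0.001, 0.025, 0, 0, 0, 0, 0.025, 0, 0, 0, 0, 0.025, 0, 0, 0, 0, 0.016, 0, 0, 0, 0, 0.01, 0, 0, 0, 0, 0, 0.01, 0, 0, 0, 0, 0.01, 0, 0, 0, 0, 0.01, 0, 0, 0, 0, 0, 0]
}}

```text
t: 17.1
tool_pos: [0.5692, -0.0623, 0.2633]
tcp_rot: [[-0.136, 0.991, -0.004], [0.991, 0.136, 0.001], [0.001, -0.003, -1.0]]
force: [-0.1, 0.2, 0.2]
finger_gap: 0.0
```

```bash
python3 - <<'E'
from d import *
show(p2w([-.042,-.095,.265]))
for n in("side","top"):
    s=env.snapshot(n); np.savez(f"/tmp/{n}10.npz",**s)
S=load("side10")["color"][120:280,220:400,::-1];T=load("top10")["color"][140:300,240:420,::-1]
cv2.imwrite("pics/g10.png",np.clip(np.hstack([cv2.resize(S,(400,356)),cv2.resize(T,(400,356))])*1.7,0,255).astype(np.uint8))
E
```

```text
t 17.1 tcp [ 0.5692 -0.0623  0.2633] press mm [-44.8 -93.5 263.3] ang 97.79 F [-0.1  0.2  0.2] gap 0.0 q [-0.24  0.35 -0.07  1.15 -0.    1.2 ]
  -> [ 0.5722 -0.0635  0.265 ] tool d mm [-1.5  2.8 -1.7]
```

View pics/g10.png

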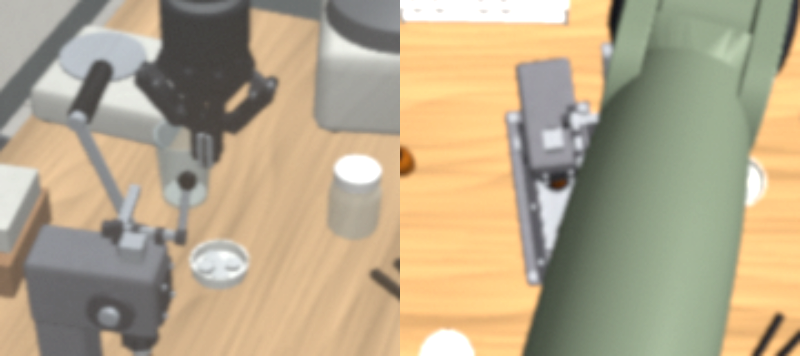

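The fingers are just right of the ball with the linkage clear of the lever. Pushing left.

>>> {"op": "servo_tool", "data": {
  "targets": [0, 0.008, 0.002, 0, 0, 0, 0.008, 0, 0, 0, 0, 0.006, 0, 0, 0, 0, 0.006, 0, 0, 0, 0, 0.006, 0, 0, 0, 0, 0.006, 0, 0, 0, 0, 0.006, 0, 0, 0, 0, 0.006, 0, 0, 0, 0, 0.006, 0, 0, 0, 0, 0.006, 0, 0, 0, 0, 0, 0, 0, 0]
}}

```text
t: 18.3
tool_pos: [0.5639, 0.0022, 0.265]
tcp_rot: [[-0.137, 0.991, -0.001], [0.991, 0.137, 0.001], [0.001, -0.001, -1.0]]
force: [0.1, -0.2, 0.9]
finger_gap: 0.002
```

```bash
python3 - <<'E'
from d import *
show()
s=env.snapshot("side"); np.savez(f"/tmp/side11.npz",**s)
S=s["color"][120:280,220:400,::-1]
cv2.imwrite("pics/g11.png",np.clip(cv2.resize(S,(600,533))*1.7,0,255).astype(np.uint8))
E
```

```text
t 18.3 tcp [0.5639 0.0022 0.265 ] press mm [-41.2 -28.8 265. ] ang 97.87 F [ 0.1 -0.2  0.9] gap 0.2 q [-0.13  0.33 -0.09  1.14  0.    1.31]
```

View pics/g11.png

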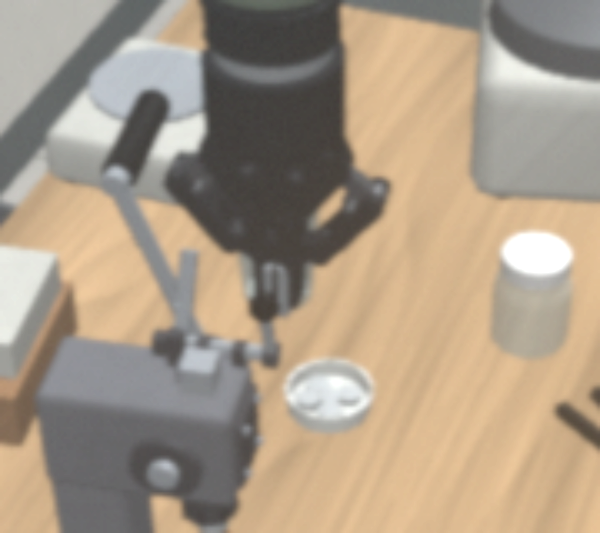

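The ball (265,300) is riding ahead of the finger. Continuing to the stop.

>>> {"op": "servo_tool", "data": {
  "targets": [0, 0.005, 0, 0, 0, 0, 0.005, 0, 0, 0, 0, 0.004, 0, 0, 0, 0, 0.003, 0, 0, 0, 0, 0.002, 0, 0, 0, 0, 0, 0, 0, 0]
}}

```text
t: 18.95
tool_pos: [0.5616, 0.0203, 0.2653]
tcp_rot: [[-0.136, 0.991, -0.0], [0.991, 0.136, 0.0], [0.0, -0.0, -1.0]]
force: [0.2, -0.2, 0.2]
finger_gap: 0.001
```

```bash
python3 - <<'E'
from d import *
show()
s=env.snapshot("side"); np.savez(f"/tmp/side12.npz",**s)
S=s["color"][120:280,220:400,::-1]
cv2.imwrite("pics/g12.png",np.clip(cv2.resize(S,(600,533))*1.7,0,255).astype(np.uint8))
for c in (1.2,1.3,1.4,1.5):
    b=c-np.deg2rad(40); print(c,((proj(s,p2w([-.037,-.025+.05*np.sin(b),.233+.05*np.cos(b)]))[0]-[220,120]+.5)*3.333).round(0))
E
```

```text
t 18.95 tcp [0.5616 0.0203 0.2653] press mm [-40.9 -10.6 265.3] ang 97.83 F [ 0.2 -0.2  0.2] gap 0.1 q [-0.1   0.33 -0.1   1.14  0.    1.34]
1.2 [260. 324.]
1.3 [258. 332.]
1.4 [256. 340.]
1.5 [255. 349.]
```

View pics/g12.png

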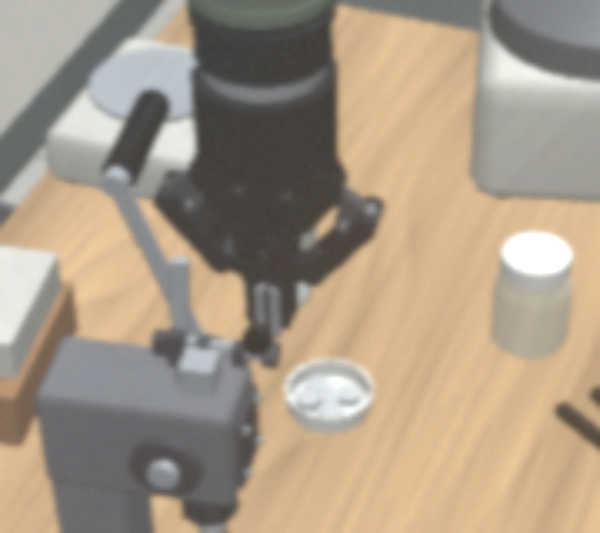

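>>> {"op": "servo_tool", "data": {
  "targets": [0, 0.002, 0, 0, 0, 0, 0.002, 0, 0, 0, 0, 0.002, 0, 0, 0, 0, 0, 0, 0, 0]
}}

```text
t: 19.4
tool_pos: [0.5609, 0.0254, 0.2652]
tcp_rot: [[-0.136, 0.991, -0.0], [0.991, 0.136, -0.001], [-0.001, -0.0, -1.0]]
force: [0.1, -3.6, -1.4]
finger_gap: -0.001
```

```bash
python3 - <<'E'
from d import *
show()
E
```

```text
t 19.4 tcp [0.5609 0.0254 0.2652] press mm [-40.9  -5.4 265.2] ang 97.8 F [ 0.1 -3.6 -1.4] gap -0.1 q [-0.09  0.33 -0.1   1.14 -0.    1.35]
```

>>> {"op": "servo_tool", "data": {
  "targets": [0, 0.0015, 0, 0, 0, 0, 0, 0, 0, 0, 0, -0.01, 0, 0, 0, 0, -0.02, -0.02, -0.02, 0, 0, -0.03, -0.03, -0.03, 0, 0, -0.03, -0.03, -0.03, 0, 0, -0.02, -0.02, -0.02, 0, 0, 0, 0, 0, 0]
}}

```text
t: 20.2
tool_pos: [0.4785, -0.0948, 0.3666]
tcp_rot: [[-0.132, 0.991, 0.006], [0.991, 0.132, -0.001], [-0.002, 0.006, -1.0]]
force: [0.1, 0.8, -0.5]
finger_gap: 0.001
```

```bash
python3 - <<'E'
from d import *
show(p2w([.063,-.107,.36]))
for n in("side","top"):
    s=env.snapshot(n); np.savez(f"/tmp/{n}13.npz",**s)
s=load("side13")
S=s["color"][120:280,220:400,::-1];T=load("top13")["color"][140:300,240:420,::-1]
for c in (1.2,1.3,1.4,1.5):
    b=c-np.deg2rad(40); print(c,((proj(s,p2w([-.037,-.025+.05*np.sin(b),.233+.05*np.cos(b)]))[0]-[220,120]+.5)*2.222).round(0))
cv2.imwrite("pics/g13.png",np.clip(np.hstack([cv2.resize(S,(400,356)),cv2.resize(T,(400,356))])*1.7,0,255).astype(np.uint8))
E
```

```text
t 20.2 tcp [ 0.4785 -0.0948  0.3666] press mm [-139.1 -113.1  366.6] ang 97.59 F [ 0.1  0.8 -0.5] gap 0.1 q [-0.35  0.15 -0.08  1.33  0.    1.09]
  -> [ 0.6778 -0.0609  0.36  ] tool d mm [  7.3 202.    7.8]
1.2 [173. 216.]
1.3 [172. 221.]
1.4 [171. 227.]
1.5 [170. 233.]
```

View pics/g13.png

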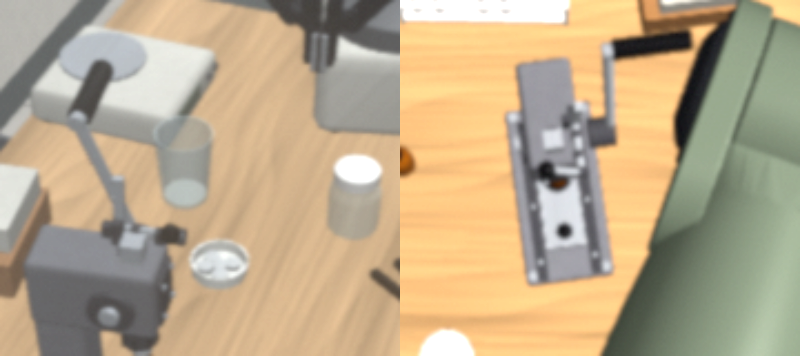

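The catch ball is at its left stop, near (172,236) in the side view, matching about 1.5 rad. The lever is still back. I'll open the fingers and go over the grip.

>>> {"op": "servo_tool", "data": {
  "targets": [0.055, 0, 0.015, 0, -0.2, 0.055, 0.001, 0.025, 0, 0, 0.055, 0.001, 0.03, 0, 0, 0.055, 0.001, 0.03, 0, 0, 0.055, 0.001, 0.03, 0, 0, 0.055, 0.001, 0.03, 0, 0, 0.055, 0.001, 0.025, 0, 0, 0.055, 0, 0.017, 0, 0, 0.055, 0, 0, 0, 0, 0.055, 0, 0, 0, 0],
  "newtons": 30
}}

```text
t: 21.3
tool_pos: [0.6776, -0.0574, 0.3611]
tcp_rot: [[-0.141, 0.99, -0.003], [0.99, 0.141, 0.001], [0.001, -0.003, -1.0]]
force: [-0.3, -0.6, 0.2]
finger_gap: 0.643
```

```bash
python3 - <<'E'
from d import *
show(p2w([.063,-.107,.36]),p2w([.063,-.107,.300]))
s=env.snapshot("side"); np.savez(f"/tmp/side14.npz",**s)
S=s["color"][80:280,200:400,::-1]
cv2.imwrite("pics/g14.png",np.clip(cv2.resize(S,(600,600))*1.7,0,255).astype(np.uint8))
E
```

```text
t 21.3 tcp [ 0.6776 -0.0574  0.3611] press mm [  63.3 -103.4  361.1] ang 98.1 F [-0.3 -0.6  0.2] gap 54.9 q [-0.19  0.57  0.51  1.51  0.    1.24]
  -> [ 0.6778 -0.0609  0.36  ] tool d mm [-3.6 -0.3  1.1]
  -> [ 0.6778 -0.0609  0.3   ] tool d mm [-0.1  0.2 60. ]
```

View pics/g14.png

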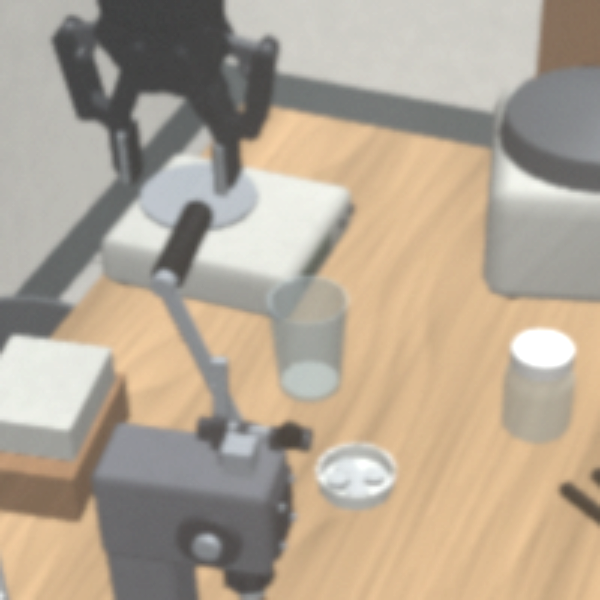

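The open fingers straddle the grip (185,240) from above. Descending.

>>> {"op": "servo_tool", "data": {
  "targets": [0.055, -0.003, 0, 0.01, 0.2, 0.055, 0, 0, 0.012, 0, 0.055, 0, 0, 0.012, 0, 0.055, 0, 0, 0.012, 0, 0.055, 0, 0, 0.01, 0, 0.055, 0, 0, 0.006, 0, 0.055, 0, 0, 0, 0]
}}

```text
t: 22.05
tool_pos: [0.6774, -0.0616, 0.3001]
tcp_rot: [[-0.136, 0.991, -0.001], [0.991, 0.136, 0.0], [0.001, -0.001, -1.0]]
force: [0.2, -0.1, -0.9]
finger_gap: 0.648
```

```bash
python3 - <<'E'
from d import *
show(p2w([.063,-.107,.300]))
s=env.snapshot("side"); np.savez(f"/tmp/side15.npz",**s)
S=s["color"][80:280,200:400,::-1]
cv2.imwrite("pics/g15.png",np.clip(cv2.resize(S,(600,600))*1.7,0,255).astype(np.uint8))
E
```

```text
t 22.05 tcp [ 0.6774 -0.0616  0.3001] press mm [  62.5 -107.6  300.1] ang 97.79 F [ 0.2 -0.1 -0.9] gap 55.3 q [-0.2   0.56  0.35  1.36  0.    1.24]
  -> [ 0.6778 -0.0609  0.3   ] tool d mm [0.6 0.5 0.1]
```

View pics/g15.png

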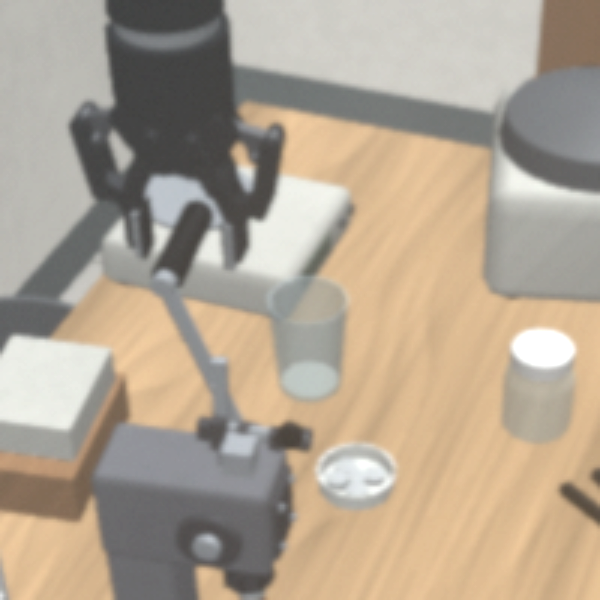

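The grip is between the pads. I'll close gently and work out the arc.

>>> {"op": "servo_tool", "data": {
  "targets": [0.04, 0, 0, 0, 0, 0.03, 0, 0, 0, 0, 0.024, 0, 0, 0, 0, 0.015, 0, 0, 0, 0, 0.015, 0, 0, 0, 0, 0.015, 0, 0, 0, 0, 0.015, 0, 0, 0, 0],
  "newtons": 25
}}

```text
t: 22.8
tool_pos: [0.679, -0.0616, 0.3019]
tcp_rot: [[-0.136, 0.991, 0.002], [0.991, 0.136, -0.0], [-0.001, 0.002, -1.0]]
force: [5.0, 0.3, 4.9]
finger_gap: 0.247
```

```bash
python3 - <<'E'
from d import *
show()
th=np.deg2rad(np.arange(20,-51,-5)); x=15+140.4*np.sin(th); z=185+140.4*np.cos(th)
print(np.c_[np.diff(x),-np.diff(z)].round(1).tolist())
E
```

```text
t 22.8 tcp [ 0.679  -0.0616  0.3019] press mm [  64.  -107.8  301.9] ang 97.82 F [5.  0.3 4.9] gap 21.1 q [-0.2   0.56  0.35  1.36  0.    1.24]
[[-11.7, -3.7], [-12.0, -2.7], [-12.1, -1.6], [-12.2, -0.5], [-12.2, 0.5], [-12.1, 1.6], [-12.0, 2.7], [-11.7, 3.7], [-11.3, 4.7], [-10.9, 5.7], [-10.3, 6.6], [-9.7, 7.5], [-9.0, 8.3], [-8.3, 9.0]]
```

>>> {"op": "servo_tool", "data": {
  "targets": [0.015, 0, -0.006, -0.002, 0, 0.015, 0, -0.006, -0.002, 0, 0.015, 0, -0.006, -0.0015, 0, 0.015, 0, -0.006, -0.001, 0, 0.015, 0, -0.006, -0.001, 0, 0.015, 0, -0.006, -0.0005, 0, 0.015, 0, -0.012, -0.0005, 0, 0.015, 0, -0.012, 0.0005, 0, 0.015, 0, -0.012, 0.0015, 0, 0.015, 0, 0, 0, 0]
}}

```text
t: 23.8
tool_pos: [0.6065, -0.0723, 0.3084]
tcp_rot: [[-0.135, 0.991, 0.002], [0.991, 0.135, -0.002], [-0.002, 0.001, -1.0]]
force: [3.4, -3.4, 4.7]
finger_gap: 0.246
```

```bash
python3 - <<'E'
from d import *
show()
s=env.snapshot("side"); np.savez(f"/tmp/side16.npz",**s)
S=s["color"][80:300,200:420,::-1]
cv2.imwrite("pics/g16.png",np.clip(cv2.resize(S,(600,600))*1.7,0,255).astype(np.uint8))
E
```

```text
t 23.8 tcp [ 0.6065 -0.0723  0.3084] press mm [  -9.2 -108.4  308.4] ang 97.76 F [ 3.4 -3.4  4.7] gap 21.0 q [-0.24  0.41  0.12  1.28 -0.    1.2 ]
```

View pics/g16.png

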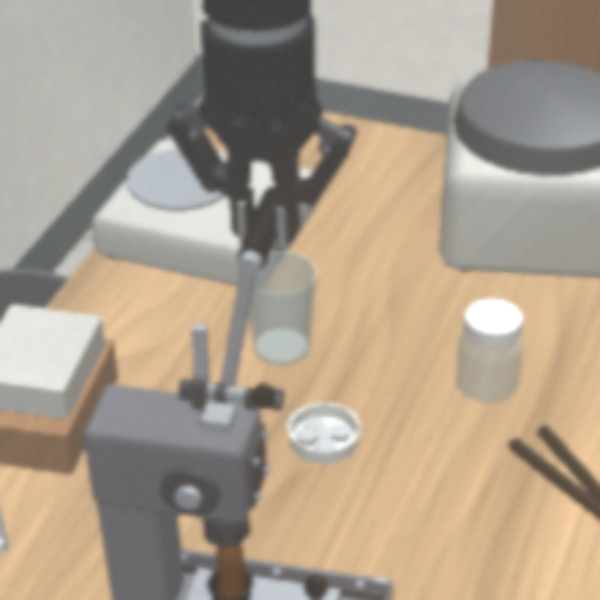

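The lever follows; it is now about 10° past upright, with the grip still in the pads. Continuing along the arc.

>>> {"op": "servo_tool", "data": {
  "targets": [0.015, 0, -0.006, 0.0012, 0, 0.015, 0, -0.006, 0.0015, 0, 0.015, 0, -0.0117, 0.0037, 0, 0.015, 0, -0.0113, 0.0047, 0, 0.015, 0, -0.0109, 0.0057, 0, 0.015, 0, -0.0103, 0.0066, 0, 0.015, 0, -0.0097, 0.0075, 0, 0.015, 0, -0.0045, 0.004, 0, 0.015, 0, -0.0045, 0.0043, 0, 0.015, 0, 0, 0, 0]
}}

```text
t: 24.85
tool_pos: [0.5343, -0.0821, 0.2687]
tcp_rot: [[-0.136, 0.991, 0.003], [0.991, 0.136, -0.001], [-0.001, 0.003, -1.0]]
force: [6.4, -1.9, 2.4]
finger_gap: 0.244
```

```bash
python3 - <<'E'
from d import *
show(p2w([-.092,-.107,.258]))
s=env.snapshot("side"); np.savez(f"/tmp/side17.npz",**s)
S=s["color"][120:340,200:420,::-1]
cv2.imwrite("pics/g17.png",np.clip(cv2.resize(S,(600,600))*1.7,0,255).astype(np.uint8))
E
```

```text
t 24.85 tcp [ 0.5343 -0.0821  0.2687] press mm [ -82.1 -108.2  268.7] ang 97.8 F [ 6.4 -1.9  2.4] gap 20.8 q [-0.29  0.28 -0.15  1.13  0.    1.15]
  -> [ 0.5243 -0.0822  0.258 ] tool d mm [  1.2 -10.   10.7]
```

View pics/g17.png

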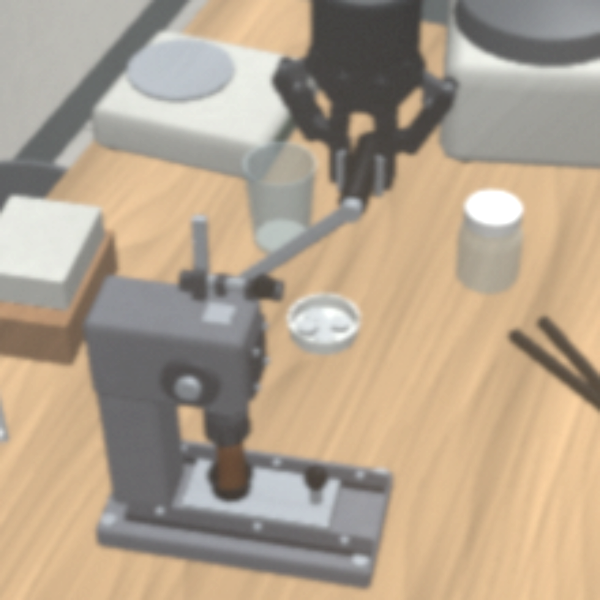

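>>> {"op": "servo_tool", "data": {
  "targets": [0.015, 0, -0.004, 0.004, 0, 0.015, 0, -0.0035, 0.0037, 0, 0.015, 0, -0.003, 0.0034, 0, 0.015, 0, -0.0015, 0.002, 0, 0.015, 0, 0, 0, 0]
}}

```text
t: 25.4
tool_pos: [0.5258, -0.0833, 0.259]
tcp_rot: [[-0.137, 0.991, 0.012], [0.991, 0.137, -0.0], [-0.002, 0.012, -1.0]]
force: [9.7, 1.0, 14.1]
finger_gap: 0.245
```

```bash
python3 - <<'E'
from d import *
show(p2w([-.092,-.107,.258]))
E
```

```text
t 25.4 tcp [ 0.5258 -0.0833  0.259 ] press mm [ -90.6 -108.3  259. ] ang 97.85 F [ 9.7  1.  14.1] gap 20.9 q [-0.3   0.27 -0.2   1.09  0.    1.14]
  -> [ 0.5243 -0.0822  0.258 ] tool d mm [ 1.3 -1.4  1. ]
```

The reaction along the pull is about 17 N, against about 7 N from the spring alone, so the lever is on its stop. Final look.

```bash
python3 - <<'E'
from d import *
s=env.snapshot("side"); np.savez(f"/tmp/side18.npz",**s)
S=s["color"][120:340,200:420,::-1]; k=600/220
cv2.imwrite("pics/g18.png",np.clip(cv2.resize(S,(600,600))*1.7,0,255).astype(np.uint8))
f=lambda p:((proj(s,p2w(p))[0]-[200,120]+.5)*k).round(0)
for th in (1.0,1.1,1.22):
    a=np.deg2rad(20)-th; print("rod end",th,f([.015+.14*np.sin(a),-.065,.185+.14*np.cos(a)]))
print("knob home",f([-.07,0,.061]),f([-.074,0,.061]),"nest",f([0,0,.051]))
for c in (1.3,1.5):
    b=c-np.deg2rad(40); print("catch",c,f([-.037,-.025+.05*np.sin(b),.233+.05*np.cos(b)]))
show()
E
```

```text
rod end 1.0 [333. 193.]
rod end 1.1 [347. 205.]
rod end 1.22 [363. 220.]
knob home [315. 477.] [320. 478.] nest [230. 472.]
catch 1.3 [266. 272.]
catch 1.5 [263. 286.]
t 25.45 tcp [ 0.5258 -0.0833  0.259 ] press mm [ -90.6 -108.3  259. ] ang 97.85 F [ 9.2  1.3 14.7] gap 20.5 q [-0.3   0.27 -0.2   1.09  0.    1.14]
```

View pics/g18.png

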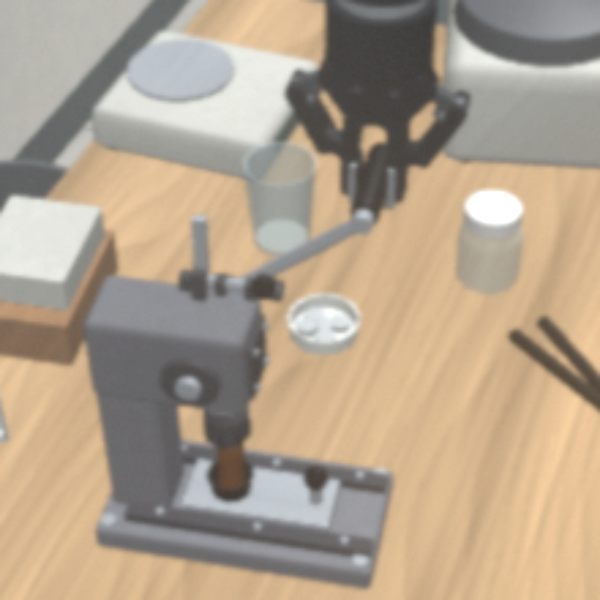

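The rod end at (365,218) matches 1.22 rad, the catch ball at (263,286) matches 1.5, and the knob at (317,475) is home with the vial upright under the bell. Handing in.

```bash
python3 - <<'E'
from d import *
print(env.finish_job()); show()
E
```

```text
the job is handed in; nothing more can be done
None
the job is handed in; nothing more can be done
```

I capped the vial and handed the job in at about 25.5 s of the 69 s allowed, with the gripper still holding the lever at its stop. The hand-in gives no verdict. I stood the vial in the nest, let go, pushed the slide home, flipped the catch over, and then pulled the lever.

**Last checks, all from the side view and the force reading:**
- **Lever:** the rod end sits where 1.22 rad puts it. The reaction along the pull is about 17 N, against about 7 N from the spring alone, and the grip is held at a 20.5 mm opening.
- **Catch:** the ball is where 1.5 rad puts it.
- **Slide:** the knob is within about 1 mm of home.
- **Vial:** it stands upright under the bell.
- **Bystanders:** the jar, beaker, dish and pliers in that view look undisturbed. The dropper, cylinder and lid were outside my last cropped view.

**Not measured or off plan:**
- I could not measure the foot's force on the vial. I infer it from the lever being at its stop.
- When I let go of the vial, the opening finger linkage touched the press head and read about 6 N, well under the 40 N limit. I backed off, and the vial, slide and catch did not look disturbed afterwards.
- My side-view point for the nest was off because the cup's dark flank pulled it, so I placed the vial from the top view and the slide knob instead.

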